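# Close the two cream dispensing drawers

## Task

Push the two cream-fronted dispensing drawers fully home, gently and without slamming them, so that the bottles standing inside stay upright. Leave the blue-fronted drawer open just as it is, for it is still being restocked, and do not touch or disturb any of the bottles, the jar or the cup.

Things in the scene. Friction and masses are not known exactly. Their poses are not given: they have to be found in the camera images.
- plinth: Flat grey base plate, 240 x 360 x 12 mm, fixed to the bench (it does not move during the work), carrying three drawer modules side by side. Origin: centre of its underside, on the bench. Its -x axis is the way all three drawers open (roughly towards the robot), +x the way they close, y runs along the row.
- drawer_a (a joint): Travel of one cream-fronted drawer in m: 0 = fully home (front panel against the housing), grows as it is pulled out towards -x of the plinth, at most 0.14; all drawers start 0.06 to 0.105 out. It runs straight, stays where it is left, and takes about 3 N to push (damping 6 N s/m more); a hard stop at 0.
- drawer_a_face (a point): Point on the robot-side face of the front panel of one cream-fronted drawer, midway across, 26 mm below the panel's top edge, 102 mm above the bench; moves with the drawer. Its +x axis is the way to push. The panel is flat, upright, without handle, 108 mm wide, 114 mm high (top edge 128 mm above the bench), 18 mm thick. Two bottles stand behind it, tops 100 mm above the bench.
- module_a: Fixed cream housing of one cream-fronted drawer, 220 deep x 112 wide x 118 mm high, top 130 mm above the bench. Origin: centre of its underside; axes as the plinth's. With the drawer home, the outer face of its panel is 128 mm to the -x side of this origin. The three modules stand in any order, panels 10 mm apart.
- drawer_b (a joint): Travel of the other cream-fronted drawer in m: 0 = fully home (front panel against the housing), grows as it is pulled out towards -x of the plinth, at most 0.14; all drawers start 0.06 to 0.105 out. It runs straight, stays where it is left, and takes about 3 N to push (damping 6 N s/m more); a hard stop at 0.
- drawer_b_face (a point): Point on the robot-side face of the front panel of the other cream-fronted drawer, midway across, 26 mm below the panel's top edge, 102 mm above the bench; moves with the drawer. Its +x axis is the way to push. The panel is flat, upright, without handle, 108 mm wide, 114 mm high (top edge 128 mm above the bench), 18 mm thick. Two bottles stand behind it, tops 100 mm above the bench.
- module_b: Fixed cream housing of the other cream-fronted drawer, 220 deep x 112 wide x 118 mm high, top 130 mm above the bench. Origin: centre of its underside; axes as the plinth's. With the drawer home, the outer face of its panel is 128 mm to the -x side of this origin. The three modules stand in any order, panels 10 mm apart.
- drawer_c (a joint): Travel of the blue-fronted drawer in m: 0 = fully home (front panel against the housing), grows as it is pulled out towards -x of the plinth, at most 0.14; all drawers start 0.06 to 0.105 out. It runs straight, stays where it is left, and takes about 3 N to push (damping 6 N s/m more); a hard stop at 0.
- drawer_c_face (a point): Point on the robot-side face of the front panel of the blue-fronted drawer, midway across, 26 mm below the panel's top edge, 102 mm above the bench; moves with the drawer. Its +x axis is the way to push. The panel is flat, upright, without handle, 108 mm wide, 114 mm high (top edge 128 mm above the bench), 18 mm thick. Two bottles stand behind it, tops 100 mm above the bench.
- module_c: Fixed cream housing of the blue-fronted drawer, 220 deep x 112 wide x 118 mm high, top 130 mm above the bench. Origin: centre of its underside; axes as the plinth's. With the drawer home, the outer face of its panel is 128 mm to the -x side of this origin. The three modules stand in any order, panels 10 mm apart.
- bottle_a1: Amber dispensing bottle with white cap, 36 x 36 x 76 mm, 60 g, standing loose in one cream-fronted drawer. Origin: centre of its underside, 24 mm above the bench; z up along the bottle.
- bottle_a2: Amber dispensing bottle with white cap, 36 x 36 x 76 mm, 60 g, standing loose in one cream-fronted drawer. Origin: centre of its underside, 24 mm above the bench; z up along the bottle.
- bottle_b1: Amber dispensing bottle with white cap, 36 x 36 x 76 mm, 60 g, standing loose in the other cream-fronted drawer. Origin: centre of its underside, 24 mm above the bench; z up along the bottle.
- bottle_b2: Amber dispensing bottle with white cap, 36 x 36 x 76 mm, 60 g, standing loose in the other cream-fronted drawer. Origin: centre of its underside, 24 mm above the bench; z up along the bottle.
- bottle_c1: Amber dispensing bottle with white cap, 36 x 36 x 76 mm, 60 g, standing loose in the blue-fronted drawer. Origin: centre of its underside, 24 mm above the bench; z up along the bottle.
- bottle_c2: Amber dispensing bottle with white cap, 36 x 36 x 76 mm, 60 g, standing loose in the blue-fronted drawer. Origin: centre of its underside, 24 mm above the bench; z up along the bottle.
- bottle_top: Amber bottle like the others, 36 x 36 x 76 mm, 60 g, standing loose on top of the modules, 130 mm above the bench. Origin: centre of its underside.
- jar: Amber glass jar with white lid, 60 mm in diameter, 110 mm tall, on the bench at the +y side of the modules. Origin: centre of its underside.
- cup: Blue ceramic cup, 76 mm across the rim, 90 mm tall, on the bench at the -y side of the modules. Origin: centre of its underside.
Mind the look-alikes: they are no part of the job. There is more than one size of the jar; the one meant has the size given above.

How it is judged:
At the end, for the whole second after the job is handed in: Both cream drawers within 4 mm of home; blue drawer within 8 mm of its start; all bottles, jar and cup upright within 0.2 rad; drawer bottles at rest on their drawer floors; jar, cup and top bottle within 20 mm of their starts (value of joint each of drawer_a, drawer_b below 0.004 m and distance of drawer_c_face from where it was at the start of the episode below 0.008 m and angle between each of bottle_a1, bottle_a2, bottle_b1, bottle_b2, bottle_c1, bottle_c2, bottle_top, jar, cup's own z axis and vertical below 0.2 rad and height (world z) of each of bottle_a1, bottle_a2, bottle_b1, bottle_b2, bottle_c1, bottle_c2 below 0.04 m and distance of each of bottle_top, jar, cup from where it was at the start of the episode below 0.02 m and linear speed of each of bottle_a1, bottle_a2, bottle_b1, bottle_b2, bottle_c1, bottle_c2 below 0.02 m/s); the robot touches nothing.
It fails at once if a drawer is slammed: a cream drawer closes faster than 0.4 m/s (velocity of joint any of drawer_a, drawer_b below -0.4 m/s).
It fails at once if the blue drawer is moved more than 8 mm (distance of drawer_c_face from where it was at the start of the episode above 0.008 m).
It fails at once if a bottle, the jar or the cup is touched by the robot with more than 1 N (contact force between any of the fingers, the arm and bottle_a1 above 1 N or contact force between any of the fingers, the arm and bottle_a2 above 1 N or contact force between any of the fingers, the arm and bottle_b1 above 1 N or contact force between any of the fingers, the arm and bottle_b2 above 1 N or contact force between any of the fingers, the arm and bottle_c1 above 1 N or contact force between any of the fingers, the arm and bottle_c2 above 1 N or contact force between any of the fingers, the arm and bottle_top above 1 N or contact force between any of the fingers, the arm and jar above 1 N or contact force between any of the fingers, the arm and cup above 1 N).
It fails at once if a bottle in a drawer is lifted, or a bottle, the jar or the cup is tipped over (height (world z) of any of bottle_a1, bottle_a2, bottle_b1, bottle_b2, bottle_c1, bottle_c2 above 0.04 m or angle between any of bottle_a1, bottle_a2, bottle_b1, bottle_b2, bottle_c1, bottle_c2, bottle_top, jar, cup's own z axis and vertical above 0.6 rad).
It fails at once if the jar, the cup or the bottle on top is moved or lifted by more than 20 mm (distance of any of bottle_top, jar, cup from where it was at the start of the episode above 0.02 m).
It also fails if it takes over 42 s, if anything falls off the work surface, if the arm or the gripper's body presses on something with over 40 N, if the wrist force passes 120 N, or if a joint passes its speed limit or range.

## Robot

A 6-joint arm with a two-finger parallel gripper is mounted at the origin on the work surface. World frame = base frame: x ahead of the robot, y to its left, z up, the work surface at z = 0. Lengths are in m, angles in rad, forces in N, time in s.
With the tool pointing down it reaches from about 0.325 to 0.925 m from the base axis. Payload 3.1 kg.
Tool frame: the origin (TCP) lies at the very end of the fingers, on their centre line; the grasp point (between the pads) lies 19 mm behind it; z points along the fingers, y is the line along which they close (so a half turn about z gives the same grasp; the last joint's range is limited). The gripper opens to 85 mm and grips with 20 to 120 N. Pads are 22 mm wide; open, the fingers measure 114 mm over their backs; the gripper's body (76 mm by 85 mm) begins 54 mm behind the grasp point. The pads swing forward as they close: fully open they stand 13 mm farther back than shut.
Start: joints at [-1.302, 0.217, 1.613, -0, 1.311, -0.112], TCP at [0.232, -0.58, 0.209] pointing down, gripper open.
Joint ranges: [-2.75, 2.75], [-0.78, 2.1], [0.31, 2.55], [-1.13, 4.27], [0.13, 2.63], [-2.58, 2.58]. Speed limits (rad/s): [2.79, 2.79, 3.14, 3.14, 3.14, 3.14].

## Interface

Orientations are given as a unit quaternion [w, x, y, z].
In Python, from rig import robot gives the robot as it stands.
- The arm moves only by the tool servo_tool, never from a script. Its argument "deltas" is a list of rows, each a list of 3 entries, a list of its own where there are three numbers: the turn, a rotation vector about the tool's x, y, z as a fraction of full scale, then the shift along the tool's x, y, z as a fraction of full scale, then the closure in counts, from 0 (fully open) to 255 (shut). In form: [[[ax, ay, az], [tx, ty, tz], grip], ...]. A call has 1 to 5 rows; each row shifts and turns the commanded pose from where the row before left it, along the tool's axes as they then stand; what a row does not reach is not made up. Full scale, the value 1, is 60 mm for a shift and 0.15 rad for a turn. A row lasts 1/8 s, in which the tool goes at most 62.5 mm and 10.7 degrees, less where a joint would pass 70% of its speed; a pose out of reach is approached as far as the arm can. A call with a number of a shift or a turn outside -1 to 1 is refused whole. A call with a gripper value outside its range is refused whole. The fingers move at their own pace and stop on an object; "newtons" is the grip in N (left out, the last holds). Time passes only in rows, so rows that do not move let the fingers close. It gives the time, the measured TCP pose, the force, the opening and the grip force at its end, in the units of the state.
- robot.read_state(): the state, without advancing time (a new reading comes with each control period).
- robot.snapshot(name): name is "scene" or "top" or "wrist"; returns the picture (384x512x3 uint8, red, green, blue); there is no depth.
- robot.get_calibration(name): a dict with "fx", "fy", "cx", "cy" (pixels), "origin" and "rotation" of the camera in the world; the wrist camera has in their place "hand_eye" (4x4, takes a point from camera to tool coordinates, whose origin is the TCP and whose axes are the flange's). Camera axes: x right, y up, looking along -z (the intrinsics and any distortion apply to the point x, -y, -z); pixel columns grow to the right and rows downward; lengths in m; the calibration is good to about 2 mm. A picture is of the moment at which its call begins: read the wrist's pose just before it. get_calibration takes no time and is no camera call.
- robot.job_done(): hands the job in; it is judged then, once.
Trained networks look in the newest picture that a camera, given by its name, has taken for a name from the list of things; names that differ only in an ending like _2 or _b are one class to them, and where a whole thing is asked for, a point or a joint stands for the part that bears it (a point fixed in the world has none). Each returns a list of dicts, best first, with "confidence" (0 to 1); they miss things now and then, are a little off and sometimes report something else, mostly with a low value. They report only what shows in the picture. A call takes as long as a camera call. They do not tell look-alikes from the thing itself.
- robot.spot_in(camera, name): "position" ([column, row] in pixels, amid what is visible of it).
The state is a dict: "clock": time; "joint_positions": joint angles; "joint_velocities": joint speeds; "joint_torque": joint torques, N m; "tcp_pos": TCP position; "orientation": TCP orientation; "contact_force": force on the tool from outside, world axes, zero at the start; "moment": the same for the moment, N m; "opening": finger opening in m; "finger_force": force on a finger pad.
Only numpy, scipy, OpenCV 4.12 (cv2) and the standard library are available. Lean on these libraries where they do the work, as an engineer would, in place of code of your own. Each camera call takes 0.05 s, during which the arm holds its last target. There are 200 camera calls.

## Working session

There is one attempt and no reset: what is moved stays moved. The work goes in short steps, Python scripts to look and compute and a tool call to move; the robot and the scene stay as the last step left them, time stands still between calls to the robot, and variables do not carry over. Pictures are saved under pics/ and viewed, at most 10 in all, crops included, and the job is handed in when it is done.

Besides the shell and the picture viewer there is one more tool, called after "Call:" as name([rows], argument=value, ...), one row to a line, values as JSON. servo_tool: Moves the arm, as the interface text tells. Shift numbers are shares of 60 mm and turn numbers shares of 0.15 rad, none past 1 either way. Its arguments: {"type":"object","properties":{"deltas":{"type":"array"},"newtons":{"type":"number"}},"required":["deltas"]}

```bash
mkdir -p pics; python3 - <<'E'
from rig import robot
import cv2,numpy as np
print(robot.read_state())
for c in("scene","top"):
    im=robot.snapshot(c);cv2.imwrite(f"pics/{c}0.png",im[:,:,::-1])
    k=robot.get_calibration(c);print(c,k)
    for n in("drawer_a_face","drawer_c_face","module_a","bottle_a1","bottle_top","jar","cup","plinth"):
        print(n,[(np.round(d["position"]).tolist(),round(d["confidence"],2)) for d in robot.spot_in(c,n)])
E
```

```text
{'clock': 0.0, 'joint_positions': array([-1.30223160e+00,  2.17766856e-01,  1.61493306e+00,  3.38049385e-06,
        1.31126967e+00, -1.12225598e-01]), 'joint_velocities': array([ 1.73699820e-03,  1.63543015e-04, -6.23067010e-04,  1.04667560e-03,
        8.27936566e-05,  1.04834103e-03]), 'joint_torque': array([ 9.94050934e-04, -3.96841049e+01, -3.03850579e+01, -6.16793000e-05,
        9.62335384e-03,  1.73756263e-05]), 'tcp_pos': array([ 0.23206112, -0.57939524,  0.207861  ]), 'orientation': array([-1.18496387e-03,  9.81928918e-01,  1.89246368e-01, -9.11791087e-05]), 'contact_force': array([ 0.21926136,  1.06355892, -0.08559236]), 'moment': array([ 0.01261389,  0.04274576, -0.03615821]), 'finger_force': 0.0, 'opening': 0.08526924128392308}
scene {'fx': 496.93979284359517, 'fy': 496.93979284359517, 'cx': 251.31171124562047, 'cy': 183.42988344576762, 'origin': array([ 1.20616952, -0.20905012,  1.11157129]), 'rotation': array([0.78199263, 0.22633401, 0.16080408, 0.55803448])}
drawer_a_face [([285.0, 156.0], 0.86), ([140.0, 196.0], 0.16)]
drawer_c_face [([244.0, 171.0], 0.67)]
module_a 
[... 344 characters left out ...]
], 0.56)]
top {'fx': 439.94345295735747, 'fy': 439.94345295735747, 'cx': 248.50408711401698, 'cy': 194.70514828274116, 'origin': array([4.30506452e-01, 7.84429761e-04, 1.03096590e+00]), 'rotation': array([ 0.72918919,  0.07968134, -0.07091683, -0.67594734])}
drawer_a_face [([210.0, 221.0], 0.75)]
drawer_c_face [([261.0, 228.0], 0.63)]
module_a [([277.0, 162.0], 0.87), ([328.0, 180.0], 0.73), ([222.0, 161.0], 0.64)]
bottle_a1 [([323.0, 233.0], 0.74), ([200.0, 200.0], 0.63), ([222.0, 208.0], 0.62)]
bottle_top [([327.0, 160.0], 0.74)]
jar [([100.0, 222.0], 0.93), ([139.0, 276.0], 0.84), ([141.0, 217.0], 0.8), ([375.0, 261.0], 0.74), ([222.0, 209.0], 0.52)]
cup [([373.0, 261.0], 0.97)]
plinth []
```

View pics/top0.png

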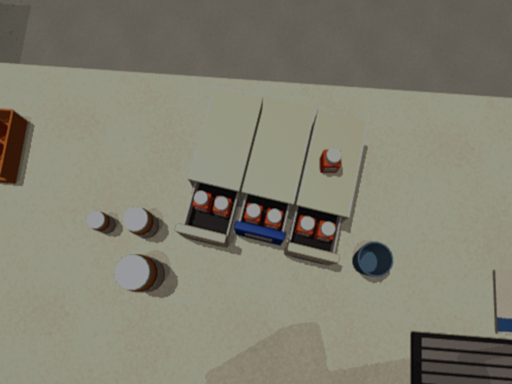

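View pics/scene0.png

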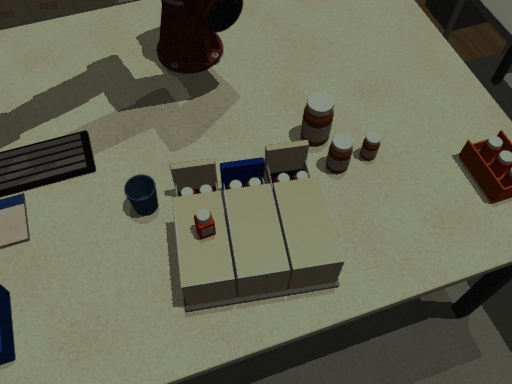

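Top view: cream drawers are the left one (panel about (202,234)) and the right one (panel about (313,254)). The blue one is in the middle (260,234). The cup is at (373,260) and the jars at (139,221), (138,273) and (100,221). A close crop will give the panel edges.

```bash
python3 - <<'E'
import cv2
im=cv2.imread("pics/top0.png")[190:290,160:400]
im=cv2.convertScaleAbs(im,alpha=1.3)
im=cv2.resize(im,None,fx=3.333,fy=3.333,interpolation=cv2.INTER_CUBIC)
cv2.imwrite("pics/crop1.png",im)
E
```

```text
(no output)
```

View pics/crop1.png

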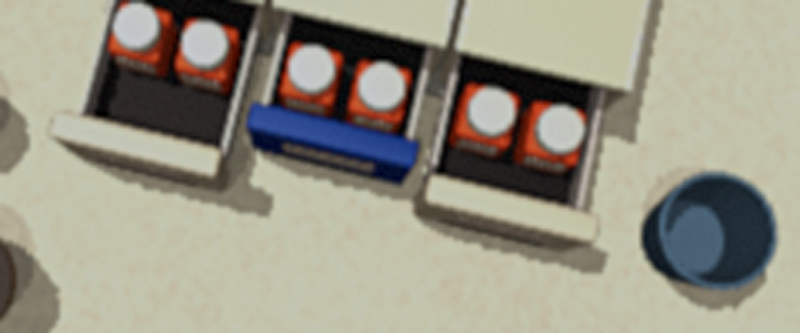

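```bash
cat > h.py <<'E'
import numpy as np
from rig import robot
from scipy.spatial.transform import Rotation as R
def w(px,z,cam="top"):
    k=robot.get_calibration(cam);q=k["rotation"]
    q=np.array(q); r=R.from_quat([q[1],q[2],q[3],q[0]]) if q.shape==(4,) else R.from_matrix(q)
    d=r.apply([(px[0]-k["cx"])/k["fx"],-(px[1]-k["cy"])/k["fy"],-1]);o=np.array(k["origin"])
    return o+d*(z-o[2])/d[2]
E
python3 - <<'E'
from h import *
c=lambda u,v:(160+u/3.333,190+v/3.333)
P={"L":[(62,113),(222,147),(52,135),(218,175)],"B":[(255,105),(418,143)],"R":[(432,175),(598,213),(428,200),(592,240)]}
for n,l in P.items():
    p=[w(c(*a),.128) for a in l]
    for q in p: print(n,q.round(4))
    d=p[0]-p[1];print("width",np.linalg.norm(d).round(4),"yaw",np.arctan2(-d[0],d[1]).round(3))
for n,a in {"modRfr":(628,93),"modRfl":(460,52)}.items(): print(n,w(c(*a),.13).round(4))
for n,a,z in(("modLbl",(217,92),.13),("modRbr",(366,122),.13),("cup",(374,259),.09),("jar",(136,219),.11),("bigjar",(132,272),.13),("btop",(334,155),.206)): print(n,w(a,z).round(4))
print(robot.get_calibration("wrist"))
E
```

```text
L [0.553  0.1593 0.128 ]
L [0.5394 0.0582 0.128 ]
L [0.5388 0.164  0.128 ]
L [0.5219 0.0592 0.128 ]
width 0.1019 yaw -0.134
B [0.567 0.04  0.128]
B [ 0.551  -0.0624  0.128 ]
width 0.1037 yaw -0.155
R [ 0.5319 -0.0721  0.128 ]
R [ 0.5164 -0.1747  0.128 ]
R [ 0.5164 -0.0706  0.128 ]
R [ 0.4997 -0.1716  0.128 ]
width 0.1037 yaw -0.15
modRfr [ 0.5917 -0.1904  0.13  ]
modRfl [ 0.6098 -0.0851  0.13  ]
modLbl [0.8513 0.1066 0.13  ]
modRbr [ 0.8054 -0.2225  0.13  ]
cup [ 0.5148 -0.2554  0.09  ]
jar [0.559  0.2537 0.11  ]
bigjar [0.4481 0.2421 0.13  ]
btop [ 0.7005 -0.1427  0.206 ]
{'fx': 300.6994336772337, 'fy': 300.6994336772337, 'cx': 256.5640672335874, 'cy': 195.86701265083892, 'hand_eye': array([[ 6.83392325e-05,  9.54159206e-01,  2.99299523e-01,
         7.60681544e-02],
       [ 9.99999893e-01, -2.02288362e-04,  4.16559562e-04,
        -4.25170778e-04],
       [ 4.58008951e-04,  2.99299463e-01, -9.54159118e-01,
        -1.65011826e-01],
       [ 0.00000000e+00,  0.00000000e+00,  0.00000000e+00,
         1.00000000e+00]])}
```

Yaw of the row is about -0.15. R face is at about (0.508,-0.121) with travel near 76 mm, and L face at (0.530,0.111) with travel near 89 mm. The first move goes in front of R, high and with shut fingers. After that I'll turn half round, so the camera stays on the robot side, away from the bottle on top.

Call:
servo_tool([
  [[0, 0, 0], [0.63, -0.59, 0], 255],
  [[0, 0, 0], [0.63, -0.59, 0], 255],
  [[0, 0, 0], [0.63, -0.59, 0], 255],
  [[0, 0, 0], [0.63, -0.59, 0], 255],
  [[0, 0, 0], [0.63, -0.59, 0], 255],
])

```text
clock: 1.52
tcp_pos: [0.3426, -0.3442, 0.2094]
orientation: [0.0, 0.982, 0.189, 0.0]
contact_force: [0.2, -0.4, -1.0]
opening: 0.0003
finger_force: 0.0
```

Call:
servo_tool([
  [[0, 0, 0], [0.63, -0.59, 0], 255],
  [[0, 0, 0], [0.63, -0.59, 0], 255],
  [[0, 0, 0], [0.63, -0.59, 0], 255],
  [[0, 0, 0], [0.63, -0.59, 0], 255],
  [[0, 0, 0], [0.6, -0.55, 0], 255],
])

```text
clock: 2.15
tcp_pos: [0.4515, -0.1124, 0.2096]
orientation: [0.0, 0.982, 0.189, 0.001]
contact_force: [0.8, -1.0, -0.4]
opening: -0.0001
finger_force: 0.0
```

Call:
servo_tool([
  [[0, 0, -1], [0, 0, 0], 255],
  [[0, 0, -1], [0, 0, 0], 255],
  [[0, 0, -1], [0, 0, 0], 255],
  [[0, 0, -1], [0, 0, 0], 255],
  [[0, 0, -1], [0, 0, 0], 255],
])

```text
clock: 2.78
tcp_pos: [0.4509, -0.114, 0.2094]
orientation: [0.0, 0.843, 0.538, 0.0]
contact_force: [0.1, -0.9, -0.3]
opening: 0.0002
finger_force: 0.0
```

Call:
servo_tool([
  [[0, 0, -1], [0, 0, 0], 255],
  [[0, 0, -1], [0, 0, 0], 255],
  [[0, 0, -1], [0, 0, 0], 255],
  [[0, 0, -1], [0, 0, 0], 255],
  [[0, 0, -1], [0, 0, 0], 255],
])

```text
clock: 3.4
tcp_pos: [0.4509, -0.114, 0.2094]
orientation: [0.0, 0.587, 0.809, 0.0]
contact_force: [-0.3, -0.7, 0.1]
opening: -0.0002
finger_force: 0.0
```

Call:
servo_tool([
  [[0, 0, -1], [0, 0, 0], 255],
  [[0, 0, -1], [0, 0, 0], 255],
  [[0, 0, -1], [0, 0, 0], 255],
  [[0, 0, -1], [0, 0, 0], 255],
  [[0, 0, -1], [0, 0, 0], 255],
])

```text
clock: 4.03
tcp_pos: [0.4509, -0.114, 0.2094]
orientation: [0.0, 0.25, 0.968, -0.0]
contact_force: [0.2, -0.5, -0.0]
opening: 0.0003
finger_force: 0.0
```

Call:
servo_tool([
  [[0, 0, -1], [0, 0, 0], 255],
  [[0, 0, -1], [0, 0, 0], 255],
  [[0, 0, -0.4], [0, 0, 0], 255],
  [[0, 0, 0], [0, 0, 0], 255],
])

```text
clock: 4.53
tcp_pos: [0.4509, -0.114, 0.2094]
orientation: [0.0, 0.076, 0.997, -0.0]
contact_force: [-0.1, 0.3, -0.4]
opening: -0.0003
finger_force: 0.0
```

Call:
servo_tool([
  [[0, 0, 0], [0, 0, 0.5], 255],
  [[0, 0, 0], [0, 0, 0.6], 255],
  [[0, 0, 0], [0, 0, 0.6], 255],
  [[0, 0, 0], [0, 0, 0.35], 255],
  [[0, 0, 0], [0, 0, 0], 255],
])

```text
clock: 5.15
tcp_pos: [0.449, -0.1132, 0.0843]
orientation: [-0.002, 0.076, 0.997, 0.001]
contact_force: [-0.3, -0.0, -0.0]
opening: 0.0
finger_force: 0.0
```

```bash
python3 - <<'E'
from rig import robot
import cv2
a=robot.snapshot("wrist")[:,:,::-1];b=robot.snapshot("top")[100:300,140:400,::-1]
b=cv2.resize(b,(499,384),interpolation=cv2.INTER_CUBIC)
cv2.imwrite("pics/w1.png",cv2.resize(cv2.hconcat([a,b]),(800,304),interpolation=cv2.INTER_AREA))
E
```

```text
(no output)
```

View pics/w1.png

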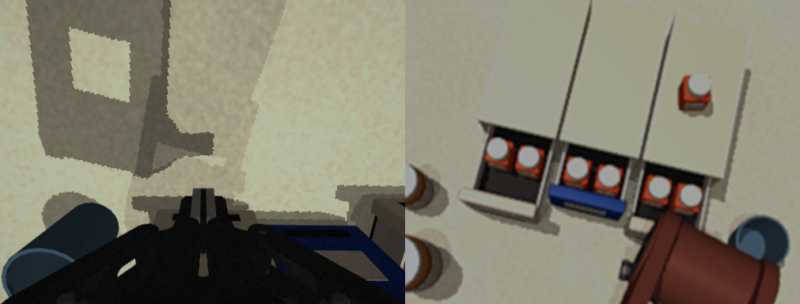

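The tool stands in front of the right cream panel. The cup (left, about (60,255)) and the blue panel (about (330,255)) are clear of the fingers at (203,215). Approaching and pushing slowly.

Call:
servo_tool([
  [[0, 0, 0], [-0.2, 0, 0], 255],
  [[0, 0, 0], [-0.2, 0, 0], 255],
  [[0, 0, 0], [-0.1, 0, 0], 255],
  [[0, 0, 0], [-0.1, 0, 0], 255],
  [[0, 0, 0], [-0.1, 0, 0], 255],
])

```text
clock: 5.88
tcp_pos: [0.4927, -0.1203, 0.0861]
orientation: [-0.0, 0.075, 0.997, 0.0]
contact_force: [-0.7, 0.2, 0.7]
opening: -0.0002
finger_force: 0.0
```

Call:
servo_tool([
  [[0, 0, 0], [-0.1, 0, 0], 255],
  [[0, 0, 0], [-0.1, 0, 0], 255],
  [[0, 0, 0], [-0.1, 0, 0], 255],
])

```text
clock: 6.25
tcp_pos: [0.5098, -0.1231, 0.086]
orientation: [-0.001, 0.075, 0.997, -0.0]
contact_force: [-2.7, -0.8, 1.2]
opening: -0.0002
finger_force: 1.4
```

Call:
servo_tool([
  [[0, 0, 0], [-0.13, 0, 0], 255],
  [[0, 0, 0], [-0.13, 0, 0], 255],
  [[0, 0, 0], [-0.13, 0, 0], 255],
  [[0, 0, 0], [-0.13, 0, 0], 255],
  [[0, 0, 0], [-0.13, 0, 0], 255],
])

```text
clock: 6.88
tcp_pos: [0.5491, -0.129, 0.086]
orientation: [-0.0, 0.075, 0.997, -0.0]
contact_force: [-2.6, -1.5, 0.2]
opening: -0.0005
finger_force: 1.4
```

Call:
servo_tool([
  [[0, 0, 0], [-0.08, 0, 0], 255],
  [[0, 0, 0], [-0.08, 0, 0], 255],
  [[0, 0, 0], [-0.06, 0, 0], 255],
])

```text
clock: 7.25
tcp_pos: [0.5621, -0.1309, 0.0862]
orientation: [-0.0, 0.075, 0.997, -0.0]
contact_force: [-3.1, -1.6, 0.0]
opening: -0.0005
finger_force: 1.3
```

Call:
servo_tool([
  [[0, 0, 0], [-0.05, 0, 0], 255],
  [[0, 0, 0], [-0.05, 0, 0], 255],
])

```text
clock: 7.5
tcp_pos: [0.5678, -0.1318, 0.0862]
orientation: [-0.0, 0.075, 0.997, 0.0]
contact_force: [-2.9, -0.9, 0.1]
opening: -0.0
finger_force: 1.3
```

Call:
servo_tool([
  [[0, 0, 0], [-0.03, 0, 0], 255],
  [[0, 0, 0], [-0.03, 0, 0], 255],
])

```text
clock: 7.75
tcp_pos: [0.5714, -0.1323, 0.0862]
orientation: [0.0, 0.075, 0.997, 0.0]
contact_force: [-2.0, -0.5, -0.5]
opening: -0.0001
finger_force: 1.3
```

Call:
servo_tool([
  [[0, 0, 0], [-0.03, 0, 0], 255],
  [[0, 0, 0], [-0.03, 0, 0], 255],
])

```text
clock: 8.0
tcp_pos: [0.5748, -0.1328, 0.0862]
orientation: [-0.0, 0.075, 0.997, 0.0]
contact_force: [-6.4, -0.7, 1.9]
opening: -0.0001
finger_force: 3.5
```

Call:
servo_tool([
  [[0, 0, 0], [-0.02, 0, 0], 255],
  [[0, 0, 0], [0, 0, 0], 255],
])

```text
clock: 8.25
tcp_pos: [0.5747, -0.1328, 0.0862]
orientation: [-0.002, 0.075, 0.997, 0.0]
contact_force: [-7.2, -1.9, 2.0]
opening: -0.0
finger_force: 3.2
```

The right drawer has stopped hard: force is rising with no motion, and s = 0.588 against 0.586 expected. Backing off and moving across to the left drawer.

Call:
servo_tool([
  [[0, 0, 0], [0.2, 0, 0], 255],
  [[0, 0, 0], [0.5, 0, 0], 255],
  [[0, 0, 0], [0.7, 0, 0], 255],
  [[0, 0, 0], [0.7, 0, 0], 255],
  [[0, 0, 0], [0, 0, 0], 255],
])

```text
clock: 8.88
tcp_pos: [0.4487, -0.1125, 0.0853]
orientation: [-0.0, 0.076, 0.997, 0.001]
contact_force: [0.8, -1.1, -0.5]
opening: 0.0003
finger_force: 0.0
```

Call:
servo_tool([
  [[0, 0, 0], [0, 0.4, 0], 255],
  [[0, 0, 0], [0, 0.9, 0], 255],
  [[0, 0, 0], [0, 0.9, 0], 255],
  [[0, 0, 0], [0, 0.9, 0], 255],
  [[0, 0, 0], [0, 0.6, 0], 255],
])

```text
clock: 9.5
tcp_pos: [0.4873, 0.1084, 0.0874]
orientation: [0.002, 0.075, 0.997, 0.001]
contact_force: [0.6, 0.4, -0.1]
opening: 0.0001
finger_force: 0.0
```

Call:
servo_tool([
  [[0, 0, 0], [0, 0.23, 0], 255],
  [[0, 0, 0], [0, 0, 0], 255],
])

```text
clock: 9.75
tcp_pos: [0.488, 0.1197, 0.0867]
orientation: [0.001, 0.074, 0.997, 0.0]
contact_force: [0.5, 0.2, -0.4]
opening: 0.0004
finger_force: 0.0
```

```bash
python3 - <<'E'
from rig import robot
import cv2
a=robot.snapshot("scene")[100:300,130:400,::-1];b=robot.snapshot("top")[100:300,130:400,::-1]
cv2.imwrite("pics/w2.png",cv2.resize(cv2.hconcat([a,b]),(800,296),interpolation=cv2.INTER_CUBIC))
E
```

```text
(no output)
```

View pics/w2.png

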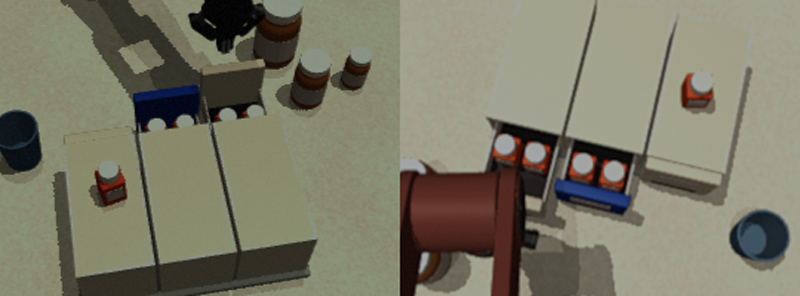

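The right drawer is flush with its housing and the top bottle and cup stand as before. The gripper is in front of the left cream panel, at (232,85). Pushing now.

Call:
servo_tool([
  [[0, 0, 0], [-0.2, 0, 0], 255],
  [[0, 0, 0], [-0.1, 0, 0], 255],
  [[0, 0, 0], [-0.1, 0, 0], 255],
  [[0, 0, 0], [-0.1, 0, 0], 255],
  [[0, 0, 0], [-0.1, 0, 0], 255],
])

```text
clock: 10.48
tcp_pos: [0.5218, 0.1135, 0.0859]
orientation: [-0.001, 0.075, 0.997, -0.0]
contact_force: [-2.8, -0.7, 2.0]
opening: 0.0001
finger_force: 1.4
```

Call:
servo_tool([
  [[0, 0, 0], [-0.12, 0, 0], 255],
  [[0, 0, 0], [-0.13, 0, 0], 255],
  [[0, 0, 0], [-0.13, 0, 0], 255],
  [[0, 0, 0], [-0.13, 0, 0], 255],
  [[0, 0, 0], [-0.13, 0, 0], 255],
])

```text
clock: 11.1
tcp_pos: [0.5606, 0.1076, 0.0859]
orientation: [-0.0, 0.075, 0.997, -0.0]
contact_force: [-3.5, -1.4, 1.4]
opening: 0.0001
finger_force: 1.4
```

Call:
servo_tool([
  [[0, 0, 0], [-0.13, 0, 0], 255],
  [[0, 0, 0], [-0.13, 0, 0], 255],
  [[0, 0, 0], [-0.13, 0, 0], 255],
  [[0, 0, 0], [-0.08, 0, 0], 255],
  [[0, 0, 0], [-0.05, 0, 0], 255],
])

```text
clock: 11.72
tcp_pos: [0.5916, 0.1032, 0.0861]
orientation: [0.0, 0.075, 0.997, 0.0]
contact_force: [-2.0, -1.0, 0.1]
opening: -0.0003
finger_force: 1.3
```

Call:
servo_tool([
  [[0, 0, 0], [-0.06, 0, 0], 255],
  [[0, 0, 0], [-0.06, 0, 0], 255],
  [[0, 0, 0], [-0.05, 0, 0], 255],
  [[0, 0, 0], [-0.03, 0, 0], 255],
])

```text
clock: 12.22
tcp_pos: [0.6033, 0.1014, 0.0862]
orientation: [0.0, 0.075, 0.997, 0.0]
contact_force: [-3.6, -1.5, -1.0]
opening: -0.0001
finger_force: 1.3
```

Call:
servo_tool([
  [[0, 0, 0], [-0.03, 0, 0], 255],
  [[0, 0, 0], [-0.03, 0, 0], 255],
  [[0, 0, 0], [0, 0, 0], 255],
])

```text
clock: 12.6
tcp_pos: [0.6072, 0.1009, 0.0863]
orientation: [0.0, 0.075, 0.997, 0.0]
contact_force: [-2.1, -0.8, -0.2]
opening: 0.0002
finger_force: 0.9
```

s = 0.5855, so about 2.5 mm remains.

Call:
servo_tool([
  [[0, 0, 0], [-0.03, 0, 0], 255],
  [[0, 0, 0], [-0.02, 0, 0], 255],
  [[0, 0, 0], [0, 0, 0], 255],
])

```text
clock: 12.98
tcp_pos: [0.61, 0.1004, 0.0863]
orientation: [0.0, 0.075, 0.997, 0.0]
contact_force: [-1.4, -0.3, -0.2]
opening: -0.0
finger_force: 0.9
```

Call:
servo_tool([
  [[0, 0, 0], [-0.02, 0, 0], 255],
  [[0, 0, 0], [0, 0, 0], 255],
])

```text
clock: 13.22
tcp_pos: [0.6111, 0.1003, 0.0863]
orientation: [0.0, 0.075, 0.997, 0.0]
contact_force: [-2.5, -1.1, -1.3]
opening: 0.0001
finger_force: 1.0
```

Call:
servo_tool([
  [[0, 0, 0], [-0.02, 0, 0], 255],
  [[0, 0, 0], [-0.02, 0, 0], 255],
  [[0, 0, 0], [0, 0, 0], 255],
])

```text
clock: 13.6
tcp_pos: [0.6132, 0.0999, 0.0863]
orientation: [-0.0, 0.075, 0.997, 0.0]
contact_force: [-3.3, -0.4, 1.7]
opening: -0.0002
finger_force: 1.6
```

Call:
servo_tool([
  [[0, 0, 0], [-0.02, 0, 0], 255],
  [[0, 0, 0], [0, 0, 0], 255],
])

```text
clock: 13.85
tcp_pos: [0.6131, 0.0999, 0.0863]
orientation: [-0.002, 0.075, 0.997, 0.0]
contact_force: [-6.0, 0.2, 3.3]
opening: 0.0
finger_force: 3.3
```

The left drawer is stopped hard too. Backing off and rising, then a check.

Call:
servo_tool([
  [[0, 0, 0], [0.2, 0, 0], 255],
  [[0, 0, 0], [0.6, 0, 0], 255],
  [[0, 0, 0], [0.8, 0, 0], 255],
  [[0, 0, 0], [0.8, 0, 0], 255],
  [[0, 0, 0], [0, 0, -0.5], 255],
])

```text
clock: 14.48
tcp_pos: [0.463, 0.1213, 0.1109]
orientation: [-0.006, 0.075, 0.997, -0.001]
contact_force: [1.6, 0.4, 1.0]
opening: -0.0
finger_force: 0.0
```

Call:
servo_tool([
  [[0, 0, 0], [0, 0, -0.8], 255],
  [[0, 0, 0], [0.7, -0.6, -0.3], 255],
  [[0, 0, 0], [0.3, -0.8, 0], 255],
  [[0, 0, 0], [0, -0.8, 0], 255],
  [[0, 0, 0], [0, 0, 0], 255],
])

```text
clock: 15.1
tcp_pos: [0.3935, -0.0026, 0.183]
orientation: [0.002, 0.078, 0.997, -0.001]
contact_force: [-0.3, 0.3, 0.9]
opening: -0.0
finger_force: 0.0
```

```bash
python3 - <<'E'
from rig import robot
import cv2
a=robot.snapshot("scene")[100:300,130:400,::-1];b=robot.snapshot("top")[100:300,130:400,::-1]
cv2.imwrite("pics/w3.png",cv2.resize(cv2.hconcat([a,b]),(800,296),interpolation=cv2.INTER_CUBIC))
E
```

```text
(no output)
```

View pics/w3.png

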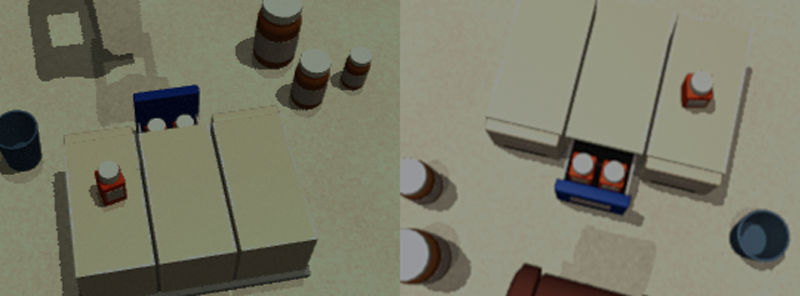

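Both cream drawers are flush, at about (526,135) and (683,172). The blue drawer is still out at (593,197), the other items stand where they were, and the arm is clear.

```bash
python3 -c "
from rig import robot
print(robot.job_done())"
```

```text
the job is handed in; nothing more can be done
None
```

I pushed both cream drawers home to their stops and handed the job in at about 15 s; in the last pictures the blue drawer was still open, and the bottle on top, jar and cup stood where they were (the bottles inside the closed drawers can't be seen, and no verdict came back).

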